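# Close a self-centring trimming chuck on a leather-hard pot

### The arm

A 6-joint arm with a two-finger parallel gripper is mounted at the origin on the work surface; the furniture and walls round the work are solid. World frame = base frame: x ahead of the robot, y to its left, z up, the work surface at z = 0. Lengths are in mm, angles in degrees, forces in N, time in s.
With the tool pointing down it reaches from about 350 to 850 mm from the base axis. Payload 8.1 kg.
Tool frame: the origin (TCP) lies midway between the tips of the shut fingers; the grasp point (between the pads) lies 19 mm behind it (r.grip_depth is the distance from the TCP to the grasp point, in mm); z points along the fingers, y is the direction in which the jaws open and shut (so a half turn about z gives the same grasp; the last joint's range is limited). The gripper opens to 85 mm and grips with 20 to 120 N. Pads are 22 mm wide; open, the fingers measure 114 mm over their backs; the gripper's body (76 mm by 85 mm) begins 54 mm behind the grasp point. The pads swing forward as they close: fully open they stand 13 mm farther back than shut.
Start: joints at [65.523, 7.471, 85.268, -0, 87.261, -4.893], TCP at [201.089, 565.304, 231.292] pointing down, gripper open.
Joint ranges: [-169.43, 169.43], [-51.17, 129.36], [1.28, 143.12], [-76.62, 256.62], [0, 156.53], [-152.29, 152.29]. Speed limits (degrees/s): [136.94, 136.94, 159.86, 180, 180, 180].

### API

Orientations are given as [roll, pitch, yaw] about the fixed x, y, z axes, in that order (R = Rz(yaw) Ry(pitch) Rx(roll)).
In Python, from bench import r, imaging gives the robot as it stands.
- The arm moves only by the shell command python3 -m creep 'ROWS' [FORCE]. ROWS is text: rows parted by semicolons, each of 7 numbers parted by spaces: the shift along the tool's x, y, z in cm, then the turn, a rotation vector about the tool's x, y, z in degrees, then the finger opening in cm, from 0 to 8.54. In form: dx dy dz ax ay az gripper; .... A call has 1 to 20 rows; each row is the pose to reach, as a shift and turn from the pose measured when the call began, along the tool's axes at that moment; what a row does not reach only later rows make up. A row lasts 1/10 s, in which the tool goes at most 50 mm and 8.59 degrees, less where a joint would pass 70% of its speed; a pose out of reach is approached as far as the arm can. A call with a gripper value outside its range is refused whole. The fingers move at their own pace and stop on an object; FORCE is the grip in N (left out, the last holds). Time passes only in rows, so rows that repeat a pose let the fingers close. It gives the time, the measured TCP pose, the force and the opening at its end, in the units of the state.
- r.sense(): the state, without advancing time (a new reading comes with each control period).
- imaging.snapshot(name): name is "side" or "top" or "wrist"; returns the picture (400x640x3 uint8, red, green, blue); there is no depth.
- imaging.camera_info(name): a dict with "camera_matrix" (3x3 intrinsics, pixels), "R" (3x3) and "t" (3): a world point X has camera coordinates R X + t. Camera axes: x right, y down, z forward; pixel columns grow to the right and rows downward; lengths in mm; the calibration is good to about 2 mm. The wrist camera is an equidistant fisheye: a pixel r from the principal point sees the ray r / f radians off the axis. A picture is of the moment at which its call begins: read the wrist's pose just before it. camera_info takes no time and is no camera call; for the wrist camera it gives the pose at the moment of the call.
- r.hand_in(): hands the job in, once; it reports no verdict.
The state is a dict: "time": time; "joint_pos": joint angles; "qd": joint speeds; "joint_efforts": joint torques, N m; "tool_pos": TCP position; "tcp_rot": TCP orientation; "ft_force": force on the tool from outside, world axes, zero at the start; "wrist_torque": the same for the moment, N m; "finger_gap": finger opening in mm.
Only numpy, scipy, OpenCV 4.12 (cv2) and the standard library are available. Lean on these libraries where they do the work, as an engineer would, in place of code of your own. Each camera call takes 0.05 s, during which the arm holds its last target.

### The job

A leather-hard pot stands upside down, off centre, on the self-centring trimming chuck. With the fingertips, push the chuck's black upright lever handle clockwise (seen from above) round its arc until the yellow pointer on the ring stands at the red mark of the scale, so that the three rubber rollers slide in, centre the pot and hold it lightly; driving them well past the mark crushes the soft clay. Only push the handle, gently, without gripping it; keep fingers off the pot and the jaws and rollers, leave the other pot and the tools where they are, and come away from everything at the end.

Things in the scene. Friction and masses are not known exactly. Their poses are not given: they have to be found in the camera images.
- chuck: self-centring trimming chuck, immovable on the table: grey foot 200 mm across, dark ring 230 mm across (turns about the chuck's vertical axis, carries the lever), fixed bright top plate 204 mm across, its top 34 mm high, with three slots for the jaws and the scale at its edge. Origin: on its axis at table height, z up. Scale and lever are on its -x side, roughly towards the robot
- ring (a joint): angle of ring and lever, rad: 0 = jaws fully open, grows clockwise seen from above, hard stop at 1.5. In the chuck's frame the lever points along 3.762 minus the value (rad counterclockwise from +x). Black ticks each 0.1 from 0 to 1.5; red mark at 1.10. Friction: about 3.4 N at the handle turns it, 5.2 N with rollers pressing; it stays where left. Jaws go in 25 mm per rad, meeting a centred pot at about 0.96
- lever_handle: black round upright handle at the end of the lever, 18 mm in diameter, 150 mm from the chuck's axis; smooth sides from 28 mm to 78 mm above the table; it revolves freely on its own pin. Origin: on the handle's axis, 24 mm above the table. A steel lever arm 20 mm wide runs from it to the ring, below 25 mm height.
- handle_top (a point): centre of the top end of the lever handle, 79 mm above the table
- pointer (a point): tip of the yellow pointer on the ring, at the edge of the top plate in line with the lever, 104 mm from the chuck's axis, 34 mm above the table
- mark (a point): outer end of the red mark of the scale (a red line 23 mm long with a dot at its inner end), 104 mm from the chuck's axis, 34 mm above the table; on the chuck, does not move
- chuck_center (a point): centre of the top plate's upper face, on the chuck's axis, 34 mm above the table
- pot: cream thrown pot, 66 mm across, 56 mm high, 80 to 150 g, standing upside down on its rim on the chuck's top plate, loose. Origin: centre of its foot, which is now on top, 90 mm above the table; its z axis points down. Leather-hard: must not be touched by the robot
- jaw_0: steel jaw in the slot along the chuck's +x (far side), 19 mm wide, up to 63 mm above the table; carries a sprung black rubber roller 18 mm across, 19 mm high, that gives up to 6 mm at 1 N per mm. Origin: on the chuck's axis when fully open; moves 25 mm per rad of the ring, past the axis as the jaw goes in
- jaw_1: the same, in the slot 120 degrees counterclockwise from the chuck's +x
- jaw_2: the same, in the slot 240 degrees counterclockwise from the chuck's +x
- next_bowl: cream bowl, 73 mm across, 41 mm high, standing upright on the table, to be trimmed later; a bystander. Origin: centre of its foot, on the table
- trimming_tool: wooden-handled loop trimming tool, 28 x 212 x 10 mm, lying along its y axis; a bystander. Origin: middle, on the table
- rubber_rib: dark red kidney-shaped rubber rib, 42 x 95 x 9 mm, lying flat; a bystander. Origin: middle, on the table

How it is judged:
By the outcome, as a careful person would: the job done as asked, in the order asked, and still so for the second after the job is handed in, with the robot touching nothing.
It also fails if it takes over 42 s, if anything falls off the work surface, if the arm or the gripper's body presses on something with over 40 N, if the wrist force passes 120 N, or if a joint passes its speed limit or range.

## Working session

There is one attempt and no reset: what is moved stays moved. The work goes in short steps, Python scripts to look and compute and a shell command to move; the robot and the scene stay as the last step left them, time stands still between calls to the robot, and variables do not carry over. Pictures are saved under pics/ and viewed, and the job is handed in when it is done.

```bash
ls; mkdir -p pics
python3 - <<'E'
from bench import r, imaging
import cv2
s=r.sense();print(s)
for n in("top","side"):
    print(n,imaging.camera_info(n))
    cv2.imwrite(f"pics/{n}0.png",imaging.snapshot(n)[:,:,::-1])
E
```

```text
pics
{'time': 0.0, 'joint_pos': array([ 6.55227826e+01,  7.51618920e+00,  8.53291510e+01, -8.90892318e-04,
        8.72622640e+01, -4.89442205e+00]), 'qd': array([ 0.03904611, -0.07941672, -0.05296016, -0.11221651, -0.00433708,
       -0.04500704]), 'joint_efforts': array([-1.08735101e-03, -5.69415343e+01, -5.00541544e+01, -2.98358373e-04,
        1.50267337e-02,  1.77766810e-05]), 'tool_pos': array([200.86836344, 564.78916189, 230.23439993]), 'tcp_rot': array([-1.79892712e+02, -8.29423520e-03,  1.60417240e+02]), 'ft_force': array([-0.39521689, -0.86827274, -0.60159415]), 'wrist_torque': array([0.02170504, 0.08520705, 0.04397523]), 'finger_gap': 85.5608247508488}
top {'camera_matrix': array([[439.93701275,   0.        , 314.15373667],
       [  0.        , 439.93701275, 204.90020146],
       [  0.        ,   0.        ,   1.        ]]), 'R': array([[-0.0121687 , -0.99941164,  0.03206708],
       [-0.9939551 ,  0.00859043, -0.10945072],
       [ 0.10911085, -0.03320511, -0.99347483]]), 't': array([  34.6117652 ,  510.23749319, 1160.61459216])}
side {'camera_matrix': array([[437.7969952 ,   0.        , 319.87692954],
       [  0.        , 437.7969952 , 196.0302853 ],
       [  0.        ,   0.        ,   1.        ]]), 'R': array([[-0.98292891, -0.18362822,  0.01146485],
       [-0.13325105,  0.66753138, -0.73256127],
       [ 0.12686578, -0.72158335, -0.68060454]]), 't': array([ 486.31166952,   86.24985241, 1520.94327209])}
```

View pics/top0.png

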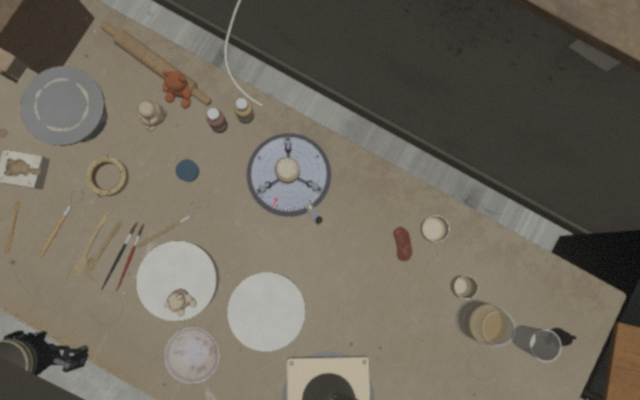

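View pics/side0.png

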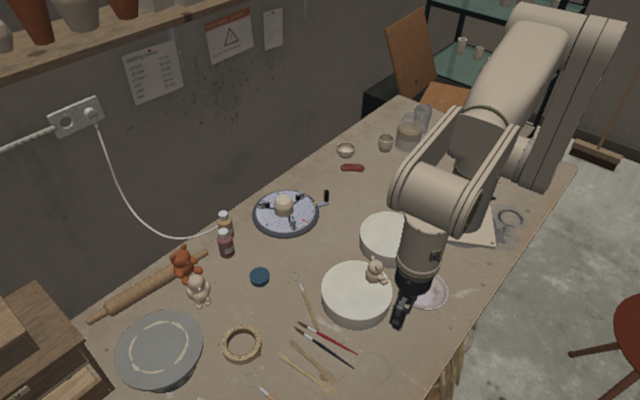

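The top view shows the chuck at about (288,174), the handle at (318,219) and the red mark at (275,202). Next I'll measure these precisely.

```bash
cat > h.py <<'E'
from bench import r, imaging
import cv2, numpy as np
def ray(n,u,v,z,info=None):
    c=info or imaging.camera_info(n);K=c["camera_matrix"];R=np.array(c["R"]);t=np.array(c["t"])
    d=R.T@np.linalg.inv(K)@np.array([u,v,1.]);o=-R.T@t
    return o+d*(z-o[2])/d[2]
def proj(n,X):
    c=imaging.camera_info(n);p=c["camera_matrix"]@(c["R"]@np.array(X,float)+c["t"]);return p[:2]/p[2]
def crop(n,img,u0,v0,w,h,k,f):
    cv2.imwrite(f,cv2.resize(img[v0:v0+h,u0:u0+w,::-1],None,fx=k,fy=k,interpolation=cv2.INTER_CUBIC))
E
python3 - <<'E'
from h import *
a=cv2.imread("pics/top0.png")[:,:,::-1]
crop("top",a,235,120,105,115,5,"pics/topz.png")
b=cv2.imread("pics/side0.png")[:,:,::-1]
crop("side",b,240,175,100,70,8,"pics/sidez.png")
E
```

```text
(no output)
```

View pics/topz.png

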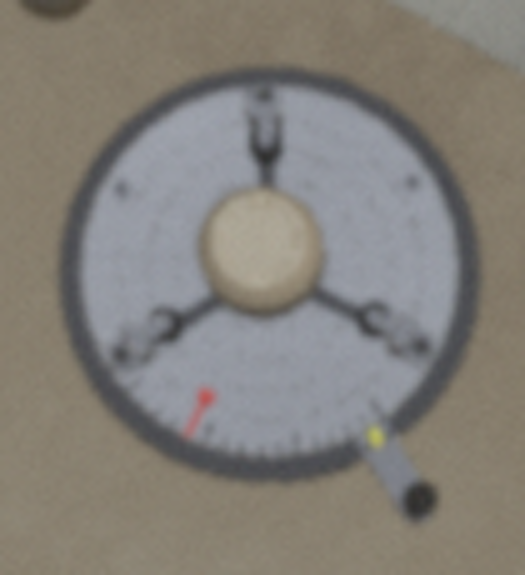

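View pics/sidez.png

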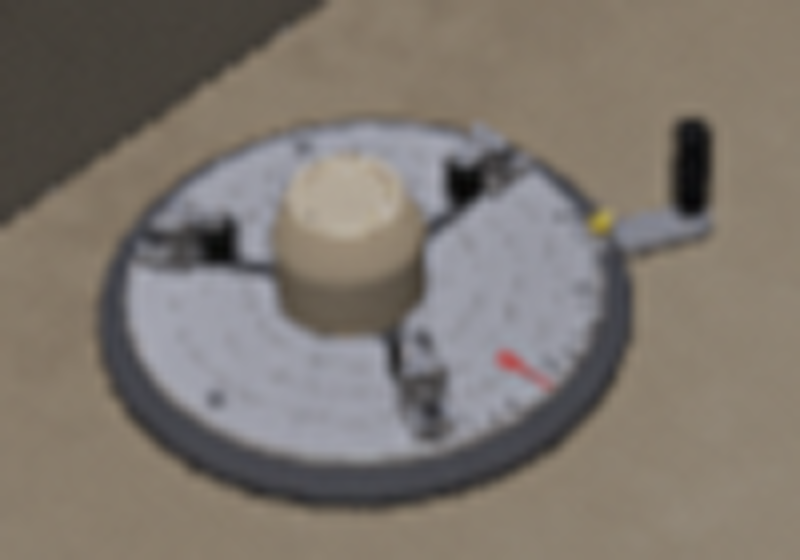

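The zooms show the pot off centre towards the far side. The pointer is at about zoom (375,437), the red mark runs (207,398) to (187,437), and the handle top is at (418,500). I'll fit these numerically.

```bash
cat >> h.py <<'E'
def meas(n,a):
    a=a.astype(int);R,G,B=a[...,0],a[...,1],a[...,2]
    out={}
    pts=None
    # plate: bluish bright
    m=((B-R>8)&(B>105)).astype(np.uint8)
    m=cv2.morphologyEx(m,cv2.MORPH_CLOSE,np.ones((5,5)))
    win=np.zeros_like(m)
    if n=="top": win[120:235,235:340]=1
    else: win[175:245,240:330]=1
    m*=win
    c=max(cv2.findContours(m,cv2.RETR_EXTERNAL,cv2.CHAIN_APPROX_NONE)[0],key=cv2.contourArea)
    hull=cv2.convexHull(c)[:,0]
    P=np.array([ray(n,u,v,34)[:2] for u,v in c[:,0]])
    # robust circle fit
    from scipy.optimize import least_squares
    f=least_squares(lambda p:np.hypot(P[:,0]-p[0],P[:,1]-p[1])-p[2],[*P.mean(0),102],loss="soft_l1",f_scale=1.5)
    out["plate"]=f.x
    for k,mm in (("red",((R-G>45)&(R-B>30))),("yellow",((R-B>60)&(G-B>50)))):
        mm=(mm&(win>0)); v,u=np.nonzero(mm)
        if len(u)==0: continue
        Q=np.array([ray(n,x,y,34)[:2] for x,y in zip(u,v)])
        out[k]=Q
    return out
def ang(c,p): return np.arctan2(p[...,1]-c[1],p[...,0]-c[0])
E
python3 - <<'E'
from h import *
for n in("top","side"):
    a=cv2.imread(f"pics/{n}0.png")[:,:,::-1]
    o=meas(n,a);c=o["plate"];print(n,c)
    for k in("red","yellow"):
        if k in o:
            Q=o[k];d=np.hypot(*(Q-c[:2]).T);print(k,len(Q),Q.mean(0).round(1),"rad",d.min().round(),d.max().round(),"ang",np.unwrap(ang(c,Q)%(2*np.pi)).mean())
    dk=(a.astype(int).max(2)<45); 
    w=np.zeros_like(dk)
    if n=="top": w[212:226,311:326]=1
    else: w[188:203,322:332]=1
    v,u=np.nonzero(dk&w);print("handle px",len(u),u.mean(),v.mean(),v.min(),v.max())
    if n=="top": h=ray(n,u.mean(),v.mean(),75);print("handle top",h,np.hypot(*(h[:2]-c[:2])),ang(c,h)%(2*np.pi))
E
```

```text
top [597.26680248  97.3084122   98.4976886 ]
red 12 [522.2 134.6] rad 76.0 97.0 ang 2.680449641962413
yellow 4 [504.3  42.1] rad 105.0 111.0 ang 3.6776183389045713<stdin>:12: RuntimeWarning: Mean of empty slice.
  ret = ret.dtype.type(ret / rcount)
Traceback (most recent call last):
ValueError: zero-size array to reduction operation minimum which has no identity
```

Run:
```python
from h import *
a=cv2.imread("pics/top0.png")[:,:,::-1].astype(int)
print(a[210:228,308:328].max(2))
R,G,B=a[...,0],a[...,1],a[...,2]
# ring outer: not table (table R-B>~20), use ray at z~30
m=((R-B<12)).astype(np.uint8); w=np.zeros_like(m); w[120:235,235:340]=1; m*=w
m=cv2.morphologyEx(m,cv2.MORPH_CLOSE,np.ones((3,3)));
m=cv2.morphologyEx(m,cv2.MORPH_OPEN,np.ones((15,15)))
c=max(cv2.findContours(m,cv2.RETR_EXTERNAL,cv2.CHAIN_APPROX_NONE)[0],key=cv2.contourArea)[:,0]
from scipy.optimize import least_squares
P=np.array([ray("top",u,v,28)[:2] for u,v in c])
f=least_squares(lambda p:np.hypot(P[:,0]-p[0],P[:,1]-p[1])-p[2],[*P.mean(0),115],loss="soft_l1",f_scale=1.5)
print(f.x)
```

```text
[[118 126 132 133 134 136 136 128 131 135 134 134 138 135 135 137 137 136
  136 136]
 [120 131 135 136 136 136 138 132 127 127 132 135 134 135 137 136 139 137
  136 139]
 [120 123 133 136 136 135 139 134 130 128 134 135 135 136 136 139 136 135
  138 135]
 [127 119 129 135 139 140 136 136 135 129 131 135 137 136 136 137 136 137
  133 136]
 [129 120 122 133 136 138 138 137 136 132 130 130 135 138 139 137 137 138
  135 135]
 [135 131 126 125 135 137 137 136 134 130 119 120 129 134 137 137 136 135
  138 137]
 [137 135 128 122 131 136 137 133 128 111  95  93 104 121 129 136 138 136
  139 137]
 [135 135 130 126 128 135 135 124 102  78  65  64  73  92 117 133 134 139
  135 139]
 [136 134 136 134 129 130 132 115  80  57  57  52  59  77 107 131 137 138
  135 134]
 [134 137 134 135 130 122 122 101  68  53  55  58  55  68  99 130 137 137
  138 138]
 [138 135 138 136 132 123 114  95  64  52  51  58  52  69 104 131 137 138
  136 137]
 [138 138 137 135 137 124 113  97  68  51  52  55  65  85 112 133 135 138
  138 138]
 [135 136 137 138 136 131 122 104  78  59  57  64  78 101 125 137 137 140
  137 139]
 [137 138 138 138 138 135 134 116  99  82  78  89 109 119 131 138 139 139
  137 138]
 [136 139 137 140 138 137 138 130 121 108 105 115 124 131 137 140 137 139
  139 137]
 [135 140 140 139 139 140 143 136 131 127 126 129 135 138 137 137 138 138
  139 138]
 [139 140 138 139 139 138 137 138 136 136 135 133 138 137 138 140 137 136
  139 136]
 [137 137 137 139 138 140 140 136 137 139 135 137 137 138 137 137 138 138
  138 136]]
[596.66852006  97.37806711 111.71999158]
```

```bash
cat >> h.py <<'E'
from scipy.spatial.transform import Rotation as Ro
def rel(target,yaw,roll=180.,pitch=0.):
    s=r.sense();R0=Ro.from_euler("xyz",s["tcp_rot"],degrees=True);R1=Ro.from_euler("xyz",[roll,pitch,yaw],degrees=True)
    d=R0.inv().apply(np.array(target)-s["tool_pos"])/10
    return d.round(2),(R0.inv()*R1).as_rotvec(degrees=True).round(1)
E
python3 - <<'E'
from h import *
c=np.array([597,97.4])
for uv,z in (((318.7,219.3),79),((318.7,219.3),70)):
    h=ray("top",*uv,z); print(h,np.hypot(*(h[:2]-c)),ang(c,h)%(2*np.pi))
# side cross-check: predicted handle top
b=cv2.imread("pics/side0.png")[:,:,::-1].astype(int)
print(b[188:204,320:332].max(2))
for val in(0.06,0.1,0.14):
    pass
a=3.67
H=[*(c+150*np.array([np.cos(a),np.sin(a)])),79];print(H,proj("side",H),proj("top",H))
print(imaging.camera_info("wrist"), r.sense()["tool_pos"])
t=np.array([np.sin(a),-np.cos(a)])
print(rel([*(np.array(H[:2])-60*t),190],np.degrees(a)-90))
E
```

```text
[467.51883771  19.76461264  79.        ] 150.97226486559833 3.6817093634227254
[468.20916101  19.3740682   70.        ] 150.58262263720235 3.6862911768844286
[[138 138 139 140 140 140 140 139 140 138 138 138]
 [138 138 140 140 127 114 109 111 129 140 138 138]
 [136 138 140 133  96  53  38  52  99 132 139 138]
 [136 138 139 122  75  29  30  26  64 121 141 139]
 [137 138 140 123  75  28  26  21  48 119 141 139]
 [138 140 140 124  77  24  15  17  48 121 141 140]
 [137 139 140 118  67  22  14  15  48 121 142 140]
 [138 139 141 110  57  17  19  14  49 120 142 140]
 [137 140 143 110  56  21  18  17  50 122 142 139]
 [139 140 142 112  55  18  17  19  59 123 142 139]
 [139 142 143 111  55  20  15  21  68 125 142 140]
 [140 142 143 111  56  15  14  20  70 126 142 140]
 [140 139 138 114  65  21  10  23  80 130 143 141]
 [136 134 133 128  97  51  35  56 106 138 144 142]
 [142 143 143 144 131 106 102 111 116 137 144 142]
 [142 142 143 143 143 135 130 121 105 129 142 141]]
[np.float64(467.4583326914151), np.float64(21.776217821958284), 79] [326.75652093 190.41556507] [317.91954071 219.33101059]
{'camera_matrix': array([[309.70691629,   0.        , 316.35916427],
       [  0.        , 309.70691629, 196.42908237],
       [  0.        ,   0.        ,   1.        ]]), 'R': array([[ 3.35882606e-01,  9.41903659e-01, -6.10274799e-04],
       [ 9.02757423e-01, -3.21738085e-01,  2.85505936e-01],
       [ 2.68722737e-01, -9.64474079e-02, -9.58376746e-01]]), 't': array([-599.94468754,  -37.15673771,  378.86346021])} [200.87455939 564.8439182  230.34697487]
(array([-47.91, -46.09,   4.1 ]), array([-0.1,  0. , 40.1]))
```

Handle radius comes out at 150.9 mm against the 150 given, with bearing 3.68 rad. The red mark bears 2.68 rad, so the ring stands at about 0.10. I'll move to hover behind the handle with the fingers shut.

```bash
python3 -m creep '-12 -11.5 0.5 0 0 10 0;-24 -23 1 0 0 20 0;-36 -34.5 2.5 0 0 30 0;-47.9 -46.1 4.1 0 0 40 0;-47.9 -46.1 4.1 0 0 40 0;-47.9 -46.1 4.1 0 0 40 0;-47.9 -46.1 4.1 0 0 40 0;-47.9 -46.1 4.1 0 0 40 0;-47.9 -46.1 4.1 0 0 40 0;-47.9 -46.1 4.1 0 0 40 0;-47.9 -46.1 4.1 0 0 40 0;-47.9 -46.1 4.1 0 0 40 0;-47.9 -46.1 4.1 0 0 40 0;-47.9 -46.1 4.1 0 0 40 0;-47.9 -46.1 4.1 0 0 40 0;-47.9 -46.1 4.1 0 0 40 0;-47.9 -46.1 4.1 0 0 40 0;-47.9 -46.1 4.1 0 0 40 0' 20
python3 - <<'E'
from h import *
s=r.sense();print(s["tool_pos"],s["tcp_rot"],s["ft_force"],s["finger_gap"],s["time"])
cv2.imwrite("pics/w1.png",imaging.snapshot("wrist")[:,:,::-1])
E
```

```text
time: 1.9
tool_pos: [497.3, -28.7, 190.2]
tcp_rot: [-179.9, 0.1, 120.5]
ft_force: [-0.4, 0.8, 0.3]
finger_gap: 0.2
[497.34225784 -28.73674524 190.21833824] [-1.79938130e+02  5.30297625e-02  1.20527250e+02] [-0.39449333  0.82747734  0.33301742] 0.17985352220065098 1.9
```

View pics/w1.png

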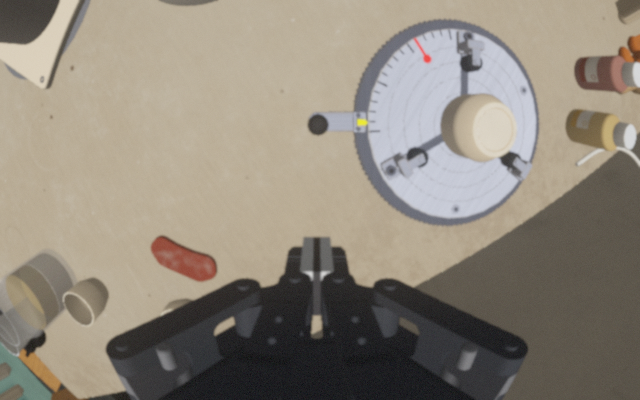

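The wrist view shows the handle straight ahead of the fingers at (318,124), the pointer at (362,122) and the red mark from (415,38) to (428,59). I'll measure from this fisheye view.

```bash
cat >> h.py <<'E'
def wray(u,v,z,c):
    K=c["camera_matrix"];f=K[0,0];x=u-K[0,2];y=v-K[1,2];q=np.hypot(x,y);th=q/f
    d=np.array([x/q*np.sin(th),y/q*np.sin(th),np.cos(th)]);d=c["R"].T@d;o=-c["R"].T@c["t"]
    return o+d*(z-o[2])/d[2]
def wmeas(fn,verbose=True):
    c=imaging.camera_info("wrist");a=imaging.snapshot("wrist")
    cv2.imwrite(fn,a[:,:,::-1]);a=a.astype(int)
    R,G,B=a[...,0],a[...,1],a[...,2]
    v,u=np.nonzero((R-B>70)&(G-B>60)&(R>140));Y=np.array([wray(x,y,34,c)[:2] for x,y in zip(u,v)])
    v2,u2=np.nonzero((R-G>70)&(R-B>60)&(R>150));Rd=np.array([wray(x,y,34,c)[:2] for x,y in zip(u2,v2)])
    return c,a,(u,v,Y),(u2,v2,Rd)
def value(C,Y,Rd):
    C=np.array(C)
    # keep those within scale region
    f=lambda Q,lo,hi:Q[(np.hypot(*(Q-C).T)>lo)&(np.hypot(*(Q-C).T)<hi)]
    Y=f(Y,85,118);Rd=f(Rd,70,112)
    ay=np.median(ang(C,Y)%(2*np.pi));ar=np.median(ang(C,Rd)%(2*np.pi))
    return 1.10-(ay-ar),ay,ar,len(Y),len(Rd)
E
python3 - <<'E'
from h import *
c,a,(u,v,Y),(u2,v2,Rd)=wmeas("pics/w2.png")
C=np.array([597,97.4])
print(value(C,Y,Rd)); 
print(np.sort(np.hypot(*(Y-C).T)).round(),np.sort(np.hypot(*(Rd-C).T)).round())
# plate fit in wrist view
R,G,B=a[...,0],a[...,1],a[...,2]
m=((R-B<12)).astype(np.uint8);w=np.zeros_like(m);w[15:228,350:545]=1;m*=w
m=cv2.morphologyEx(m,cv2.MORPH_OPEN,np.ones((5,5)))
k=max(cv2.findContours(m,cv2.RETR_EXTERNAL,cv2.CHAIN_APPROX_NONE)[0],key=cv2.contourArea)[:,0]
P=np.array([wray(x,y,28,c)[:2] for x,y in k])
from scipy.optimize import least_squares
f=least_squares(lambda p:np.hypot(P[:,0]-p[0],P[:,1]-p[1])-p[2],[*C,115],loss="soft_l1",f_scale=1.5);print(f.x)
h=wray(318,124,79,c);print("handle",h,np.hypot(*(h[:2]-C)),ang(C,h)%(2*np.pi))
for z in(79,): 
  m=(a.max(2)<60);ww=np.zeros_like(m);ww[105:140,300:335]=1;vv,uu=np.nonzero(m&ww);print(uu.mean(),vv.mean(),len(uu))
  h=wray(uu.mean(),vv.mean(),z,c);print(h)
E
```

```text
(np.float64(0.07672529211449364), np.float64(3.6690579033253803), np.float64(2.645783195439874), 56, 96)
[101. 101. 101. 101. 102. 102. 102. 102. 102. 102. 103. 103. 103. 103.
 103. 103. 104. 104. 104. 104. 104. 104. 105. 105. 105. 105. 105. 105.
 106. 106. 106. 106. 106. 106. 107. 107. 107. 107. 107. 107. 108. 108.
 108. 108. 108. 108. 109. 109. 109. 109. 109. 109. 110. 110. 110. 110.] [ 75.  75.  75.  75.  75.  75.  75.  76.  76.  76.  76.  76.  77.  77.
  77.  77.  77.  77.  78.  78.  78.  78.  78.  78.  78.  79.  79.  79.
  79.  79.  79.  79.  79.  79.  80.  80.  80.  80.  80.  80.  81.  81.
  81.  81.  81.  81.  82.  82.  82.  82.  83.  83.  83.  83.  84.  84.
  84.  85.  85.  86.  86.  87.  87.  87.  88.  88.  89.  89.  90.  90.
  91.  91.  91.  92.  92.  93.  94.  94.  95.  95.  95.  96.  96.  97.
  97.  98.  98.  99.  99.  99.  99. 100. 100. 101. 101. 102. 317. 318.
 320. 321. 321. 321. 322. 324. 324. 324. 324. 325. 325. 325. 326. 326.
 326. 326. 327. 327. 327. 327. 328. 328. 328. 328. 329. 329. 330. 330.
 330. 330. 330. 331. 331. 331. 331. 332. 333. 337. 338. 338. 338. 338.
 340. 340. 342. 342. 342. 342. 343. 343. 343. 344. 344. 345. 345. 346.
 347. 347. 347. 348. 348. 349. 351. 353. 354. 355. 356. 358. 358. 359.
 361. 362. 362. 363. 369.]
[595.25828367  99.24753974 112.1889228 ]
handle [469.66464846  22.56023405  79.        ] 147.69997400278206 3.6729468417724913
nan nan 0
[nan nan nan]<stdin>:16: RuntimeWarning: Mean of empty slice.
  ret = ret.dtype.type(ret / rcount)
<stdin>:17: RuntimeWarning: Mean of empty slice.
```

Centre estimates from the two cameras agree within 2 mm: (597,97.4) and (595,99.2). Ring value is about 0.08–0.10. I'll descend behind the handle.

```bash
python3 -m creep '0 0 4 0 0 0 0;0 0 8 0 0 0 0;0 0 12 0 0 0 0;0 0 14 0 0 0 0;0 0 14 0 0 0 0;0 0 14 0 0 0 0'
cat >> h.py <<'E'
def plan(vals,C,d,z,off,rad=150.):
    # off: world bearing of lever at ring value 0
    for p in vals:
        a=off-p;t=np.array([np.sin(a),-np.cos(a)]);X=np.array(C)+rad*np.array([np.cos(a),np.sin(a)])-d*t
        D,w=rel([*X,z],np.degrees(a)-90);print("%.3f"%p,D,w)
E
python3 - <<'E'
from h import *
c,a,(u,v,Y),(u2,v2,Rd)=wmeas("pics/w3.png")
for C in([597,97.4],[596,98.3]): print(value(C,Y,Rd))
plan([.08],[596,98.3],20,50,3.756)
E
```

```text
time: 2.6
tool_pos: [497.6, -28.9, 50.9]
tcp_rot: [-179.9, 0.1, 120.6]
ft_force: [0.2, -0.6, 0.2]
finger_gap: -0.2
(np.float64(0.0701372319076663), np.float64(3.6731252037859385), np.float64(2.6432624356936048), 210, 228)
(np.float64(0.060791787166203815), np.float64(3.6858601323270808), np.float64(2.6466519194932845), 210, 228)
0.080 [ 4.   -0.13  0.18] [ 0.   0.1 -0.1]
```

View pics/w3.png

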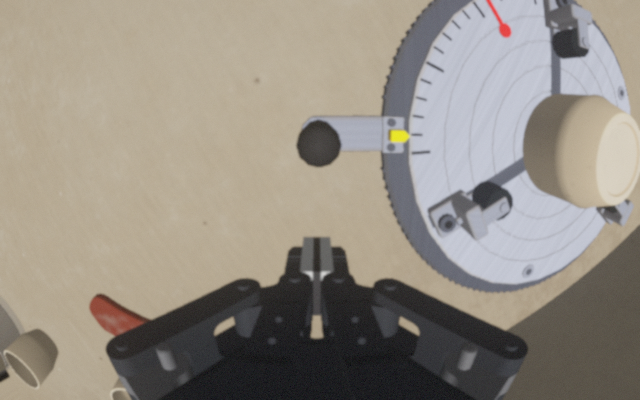

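The close view shows the pointer tip (408,136) right on the 0.1 tick (417,135) and the handle centred ahead of the fingers. Next I'll approach and make contact gently.

```bash
python3 -m creep '1 0 0.1 0 0 0 0;2 -0.1 0.1 0 0 0 0;3 -0.1 0.1 0 0 0 0;3.3 -0.1 0.1 0 0 0 0;3.6 -0.1 0.1 0 0 0 0;3.8 -0.1 0.1 0 0 0 0;3.8 -0.1 0.1 0 0 0 0'
python3 - <<'E'
from h import *
c,a,(u,v,Y),(u2,v2,Rd)=wmeas("pics/w4.png")
print(value([596,98.3],Y,Rd),r.sense()["ft_force"])
plan(np.arange(.10,.72,.04),[596,98.3],20,50,3.775)
E
```

```text
time: 3.35
tool_pos: [478.3, 3.2, 50.8]
tcp_rot: [180.0, 0.1, 120.6]
ft_force: [-0.3, -0.4, 0.2]
finger_gap: 0.1
(np.float64(0.06170611984397212), np.float64(3.6881299874134266), np.float64(2.6498361072573986), 197, 278) [ 0.02625395 -0.77899251  0.78051335]
0.100 [ 0.22 -0.04  0.08] [ 0.   0.1 -0. ]
0.140 [ 0.82 -0.1   0.08] [0.  0.1 2.3]
0.180 [ 1.43 -0.15  0.08] [0.  0.1 4.6]
0.220 [ 2.03 -0.17  0.08] [0.  0.1 6.9]
0.260 [ 2.64 -0.16  0.08] [0.1 0.1 9.2]
0.300 [ 3.24 -0.13  0.07] [ 0.1  0.1 11.4]
0.340 [ 3.85 -0.08  0.07] [ 0.1  0.1 13.7]
0.380 [ 4.45 -0.    0.07] [ 0.1  0.1 16. ]
0.420 [5.04 0.1  0.07] [ 0.1  0.1 18.3]
0.460 [5.63 0.22 0.07] [ 0.1  0.1 20.6]
0.500 [6.22 0.37 0.07] [ 0.1  0.1 22.9]
0.540 [6.8  0.54 0.07] [ 0.1  0.1 25.2]
0.580 [7.38 0.73 0.06] [ 0.1  0.1 27.5]
0.620 [7.94 0.95 0.06] [ 0.1  0.1 29.8]
0.660 [8.5  1.19 0.06] [ 0.1  0.1 32.1]
0.700 [9.04 1.45 0.06] [ 0.1  0.1 34.4]
```

View pics/w4.png

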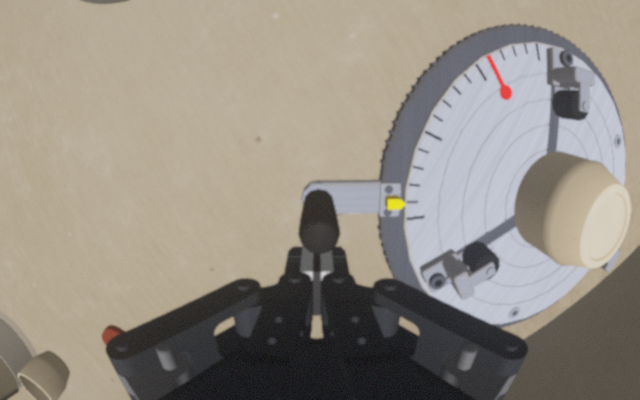

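Fingers are just short of the handle, lined up, with no contact yet. I'll push along the arc slowly, to about 0.5.

```bash
python3 -m creep '0.2 0 0.1 0 0 0 0;0.5 -0.1 0.1 0 0 1.1 0;0.8 -0.1 0.1 0 0 2.3 0;1.1 -0.1 0.1 0 0 3.4 0;1.4 -0.1 0.1 0 0 4.6 0;1.7 -0.2 0.1 0 0 5.7 0;2.0 -0.2 0.1 0 0 6.9 0;2.3 -0.2 0.1 0 0 8 0;2.6 -0.2 0.1 0 0 9.2 0;2.9 -0.1 0.1 0 0 10.3 0;3.2 -0.1 0.1 0 0 11.4 0;3.5 -0.1 0.1 0 0 12.6 0;3.8 -0.1 0.1 0 0 13.7 0;4.1 0 0.1 0 0 14.9 0;4.4 0 0.1 0 0 16 0;4.7 0 0.1 0 0 17.2 0;5.0 0.1 0.1 0 0 18.3 0;5.3 0.2 0.1 0 0 19.5 0;5.6 0.2 0.1 0 0 20.6 0;5.9 0.3 0.1 0 0 21.8 0'
python3 - <<'E'
from h import *
c,a,(u,v,Y),(u2,v2,Rd)=wmeas("pics/w5.png")
print(value([596,98.3],Y,Rd),value([597,97.4],Y,Rd),r.sense()["ft_force"])
plan(np.arange(.48,.94,.02),[596,98.3],20,50,3.775)
E
```

```text
time: 5.4
tool_pos: [450.8, 55.6, 49.6]
tcp_rot: [179.9, 0.1, 98.7]
ft_force: [0.1, -4.0, 3.2]
finger_gap: 0.3
(np.float64(0.46494534549824795), np.float64(3.2886499513229395), np.float64(2.6535952968211873), 204, 326) (np.float64(0.47059990838399335), np.float64(3.279076338535493), np.float64(2.649676246919486), 204, 326) [ 0.28779572 -1.73516486  1.47230289]
0.480 [-0.04  0.   -0.04] [ 0.1  0.1 -0.2]
0.500 [ 0.26 -0.03 -0.04] [0.1 0.1 0.9]
0.520 [ 0.56 -0.07 -0.04] [0.1 0.1 2.1]
0.540 [ 0.86 -0.09 -0.04] [0.1 0.1 3.2]
0.560 [ 1.16 -0.11 -0.04] [0.1 0.1 4.4]
0.580 [ 1.47 -0.13 -0.04] [0.1 0.1 5.5]
0.600 [ 1.77 -0.13 -0.05] [0.1 0.1 6.7]
0.620 [ 2.07 -0.14 -0.05] [0.1 0.1 7.8]
0.640 [ 2.37 -0.13 -0.05] [0.1 0.1 9. ]
0.660 [ 2.68 -0.12 -0.05] [ 0.1  0.1 10.1]
0.680 [ 2.98 -0.11 -0.05] [ 0.1  0.1 11.3]
0.700 [ 3.28 -0.08 -0.05] [ 0.1  0.1 12.4]
0.720 [ 3.58 -0.05 -0.05] [ 0.1  0.1 13.5]
0.740 [ 3.88 -0.02 -0.05] [ 0.1  0.1 14.7]
0.760 [ 4.18  0.02 -0.05] [ 0.1  0.1 15.8]
0.780 [ 4.48  0.07 -0.05] [ 0.1  0.1 17. ]
0.800 [ 4.78  0.12 -0.05] [ 0.1  0.1 18.1]
0.820 [ 5.08  0.18 -0.05] [ 0.1  0.1 19.3]
0.840 [ 5.37  0.24 -0.05] [ 0.1  0.1 20.4]
0.860 [ 5.67  0.31 -0.05] [ 0.1  0.1 21.6]
0.880 [ 5.96  0.39 -0.05] [ 0.1  0.1 22.7]
0.900 [ 6.25  0.47 -0.05] [ 0.1  0.1 23.9]
0.920 [ 6.54  0.56 -0.05] [ 0.1  0.1 25. ]
```

View pics/w5.png

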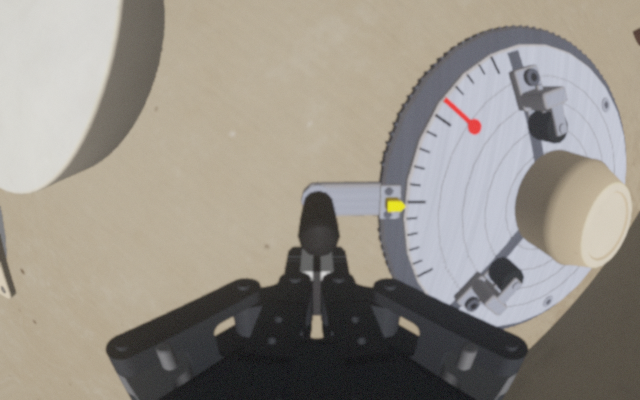

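Pointer tip (405,206) is just short of the long 0.5 tick (415,202), so the value is about 0.48, as planned. The force is 3–5 N. I'll continue to about 0.86.

```bash
python3 -m creep '0.3 0 0 0 0 0.9 0;0.6 -0.1 0 0 0 2.1 0;0.9 -0.1 0 0 0 3.2 0;1.2 -0.1 0 0 0 4.4 0;1.5 -0.1 0 0 0 5.5 0;1.8 -0.1 0 0 0 6.7 0;2.1 -0.1 0 0 0 7.8 0;2.4 -0.1 0 0 0 9 0;2.7 -0.1 0 0 0 10.1 0;3 -0.1 0 0 0 11.3 0;3.3 -0.1 0 0 0 12.4 0;3.6 -0.1 0 0 0 13.5 0;3.9 0 0 0 0 14.7 0;4.2 0 0 0 0 15.8 0;4.5 0.1 0 0 0 17 0;4.8 0.1 0 0 0 18.1 0;5.1 0.2 0 0 0 19.3 0;5.4 0.2 0 0 0 20.4 0;5.7 0.3 0 0 0 21.6 0'
python3 - <<'E'
from h import *
c,a,(u,v,Y),(u2,v2,Rd)=wmeas("pics/w6.png")
print(value([596,98.3],Y,Rd),value([597,97.4],Y,Rd),r.sense()["ft_force"])
plan(np.arange(.86,1.14,.02),[596,98.3],20,50,3.775)
E
```

```text
time: 7.35
tool_pos: [445.0, 113.1, 49.4]
tcp_rot: [179.9, 0.1, 76.9]
ft_force: [-1.5, -3.6, 2.4]
finger_gap: -0.3
(np.float64(0.8500798796370503), np.float64(2.905691750127921), np.float64(2.6557716297649714), 201, 336) (np.float64(0.8526371700715081), np.float64(2.89952687467788), np.float64(2.652164044749388), 201, 336) [-0.91409072 -2.53793395  0.91087039]
0.860 [-0.09  0.05 -0.06] [ 0.1  0.1 -0.2]
0.880 [ 0.21  0.01 -0.06] [0.1 0.1 0.9]
0.900 [ 0.51 -0.02 -0.06] [0.1 0.1 2.1]
0.920 [ 0.82 -0.05 -0.06] [0.1 0.1 3.2]
0.940 [ 1.12 -0.07 -0.06] [0.1 0.1 4.4]
0.960 [ 1.42 -0.08 -0.06] [0.1 0.1 5.5]
0.980 [ 1.72 -0.09 -0.06] [0.1 0.1 6.7]
1.000 [ 2.03 -0.09 -0.06] [0.1 0.1 7.8]
1.020 [ 2.33 -0.09 -0.06] [0.1 0.  9. ]
1.040 [ 2.63 -0.07 -0.06] [ 0.1  0.  10.1]
1.060 [ 2.93 -0.06 -0.06] [ 0.1  0.  11.3]
1.080 [ 3.23 -0.04 -0.06] [ 0.1  0.  12.4]
1.100 [ 3.54 -0.01 -0.06] [ 0.1  0.  13.6]
1.120 [ 3.84  0.03 -0.06] [ 0.1  0.  14.7]
```

View pics/w6.png

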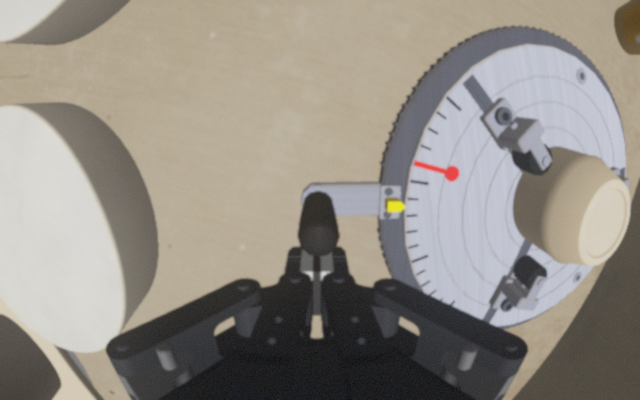

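The pointer (405,206) stands just short of the 0.9 tick and the red mark (416,163) is ahead, so about 0.86. I'll go more slowly to about 1.05.

```bash
python3 -m creep '0.2 0 0 0 0 0.9 0;0.4 0 0 0 0 1.6 0;0.6 0 0 0 0 2.4 0;0.8 0 0 0 0 3.2 0;1 -0.1 0 0 0 3.9 0;1.2 -0.1 0 0 0 4.7 0;1.4 -0.1 0 0 0 5.5 0;1.6 -0.1 0 0 0 6.2 0;1.8 -0.1 0 0 0 7 0;2 -0.1 0 0 0 7.8 0;2.2 -0.1 0 0 0 8.5 0;2.4 -0.1 0 0 0 9.2 0;2.6 -0.1 0 0 0 10 0;2.7 -0.1 0 0 0 10.4 0;2.7 -0.1 0 0 0 10.4 0'
python3 - <<'E'
from h import *
c,a,(u,v,Y),(u2,v2,Rd)=wmeas("pics/w7.png")
print(value([596,98.3],Y,Rd),value([597,97.4],Y,Rd),r.sense()["ft_force"])
plan(np.arange(1.03,1.14,.01),[596,98.3],20,50,3.775)
crop("w",a.astype(np.uint8),360,110,200,150,4,"pics/w7z.png")
E
```

```text
time: 8.9
tool_pos: [450.3, 140.2, 49.4]
tcp_rot: [179.9, 0.0, 66.4]
ft_force: [-1.4, -2.8, 1.4]
finger_gap: -0.1
(np.float64(1.0353912319696872), np.float64(2.721876241508459), np.float64(2.657267473478146), 204, 319) (np.float64(1.0356661478901978), np.float64(2.717883011862525), np.float64(2.6535491597527225), 204, 319) [-1.89651531 -2.62888988  0.84055103]
1.030 [-0.23  0.06 -0.06] [ 0.1  0.  -0.9]
1.040 [-0.08  0.03 -0.06] [ 0.1  0.  -0.3]
1.050 [ 0.07  0.01 -0.06] [0.1 0.  0.3]
1.060 [ 0.22 -0.   -0.06] [0.1 0.  0.9]
1.070 [ 0.37 -0.02 -0.06] [0.1 0.  1.4]
1.080 [ 0.52 -0.04 -0.06] [0.1 0.  2. ]
1.090 [ 0.67 -0.05 -0.06] [0.1 0.  2.6]
1.100 [ 0.82 -0.06 -0.06] [0.1 0.  3.2]
1.110 [ 0.97 -0.07 -0.06] [0.1 0.  3.7]
1.120 [ 1.12 -0.08 -0.06] [0.1 0.  4.3]
1.130 [ 1.27 -0.09 -0.06] [0.1 0.  4.9]
```

View pics/w7z.png

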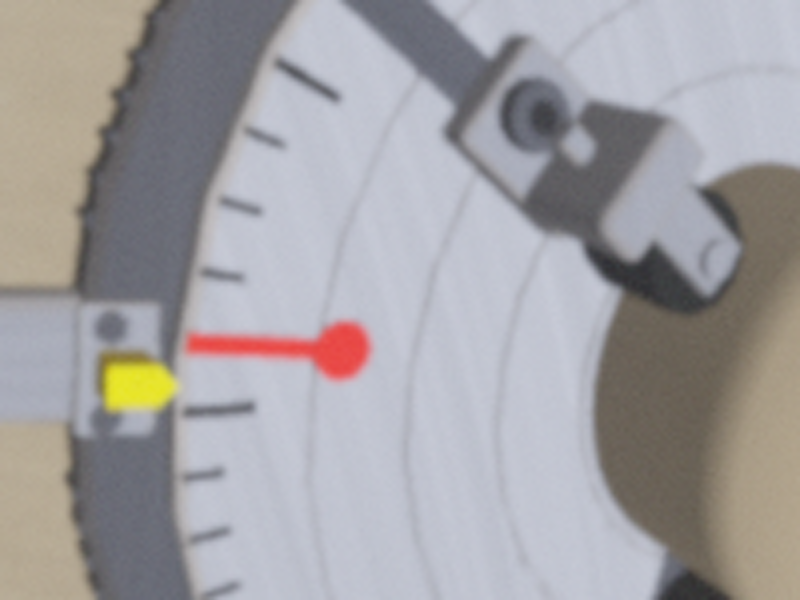

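Interpolating between the 1.0 tick (y 412) and the red mark (y 343), the pointer tip (y 387) reads 1.036. About 9.5 mm remains at the handle, so I'll go 7 mm and recheck.

```bash
python3 -m creep '0.1 0 0 0 0 0.4 0;0.2 0 0 0 0 0.8 0;0.3 0 0 0 0 1.2 0;0.4 0 0 0 0 1.6 0;0.5 0 0 0 0 2 0;0.6 -0.1 0 0 0 2.4 0;0.7 -0.1 0 0 0 2.7 0;0.7 -0.1 0 0 0 2.7 0'
python3 - <<'E'
from h import *
c,a,(u,v,Y),(u2,v2,Rd)=wmeas("pics/w8.png")
print(value([596,98.3],Y,Rd),value([597,97.4],Y,Rd),r.sense()["ft_force"])
crop("w",a.astype(np.uint8),360,110,200,150,4,"pics/w8z.png")
E
```

```text
time: 9.75
tool_pos: [452.2, 147.2, 49.4]
tcp_rot: [179.9, 0.0, 63.7]
ft_force: [-2.5, -3.7, 2.2]
finger_gap: 0.1
(np.float64(1.0839220135868652), np.float64(2.674170594305762), np.float64(2.6580926078926272), 201, 301) (np.float64(1.0829589683618286), np.float64(2.670828236262024), np.float64(2.6537872046238524), 201, 301) [-1.61118191 -3.21422094  1.98401488]
```

View pics/w8z.png

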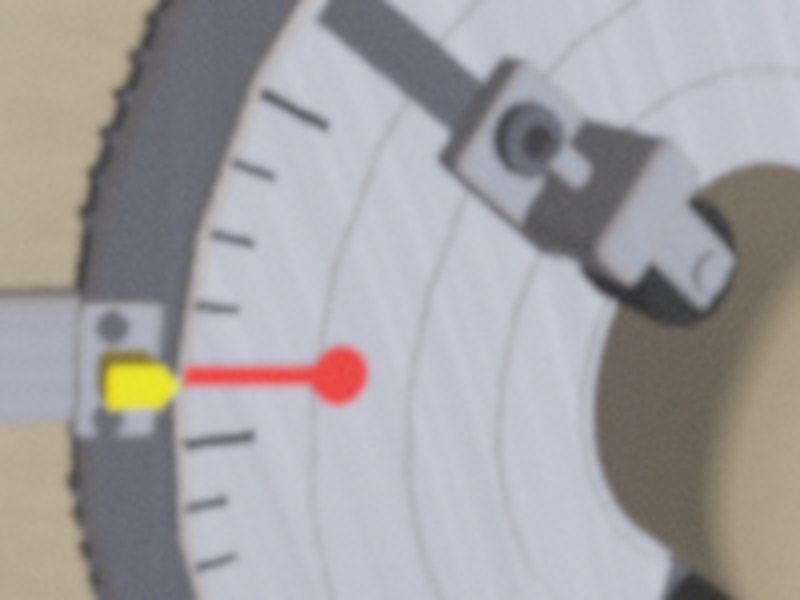

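Now reads about 1.087: tip at y 385, red at y 377, 1.0 tick at y 442. About 2 mm more is needed.

```bash
python3 -m creep '0.1 0 0 0 0 0.4 0;0.2 0 0 0 0 0.8 0;0.2 0 0 0 0 0.8 0'
python3 - <<'E'
from h import *
c,a,(u,v,Y),(u2,v2,Rd)=wmeas("pics/w9.png")
print(value([596,98.3],Y,Rd),value([597,97.4],Y,Rd),r.sense()["ft_force"])
crop("w",a.astype(np.uint8),360,110,200,150,4,"pics/w9z.png")
E
```

```text
time: 10.1
tool_pos: [453.1, 149.0, 49.4]
tcp_rot: [179.9, 0.0, 62.9]
ft_force: [-2.1, -3.1, 2.0]
finger_gap: -0.3
(np.float64(1.0997926678519767), np.float64(2.6601833283061533), np.float64(2.65997599615813), 199, 303) (np.float64(1.0987124856026238), np.float64(2.6570070464618487), np.float64(2.6557195320644724), 199, 303) [-2.55729356 -3.35375047  1.41086821]
```

View pics/w9z.png

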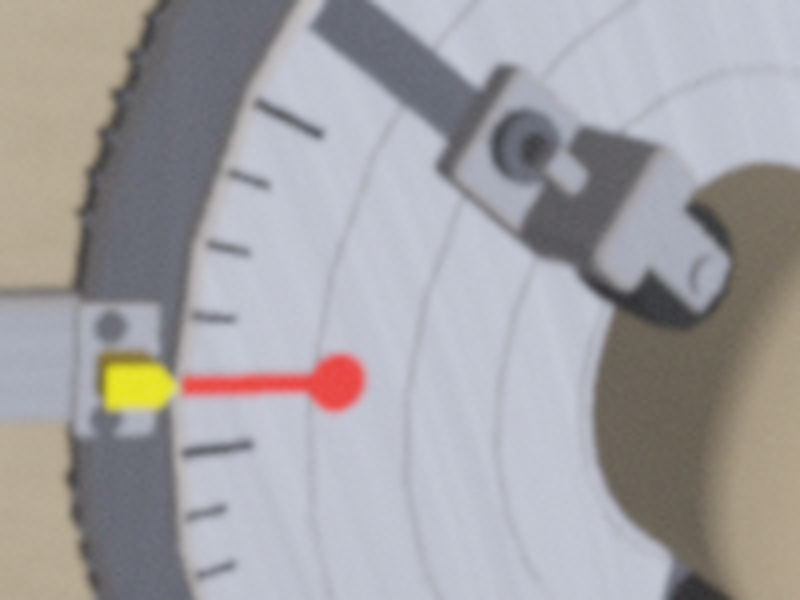

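Pointer tip (180,386) meets the red line's outer end (183,386), reading about 1.10. I'll back straight off the handle, then go up and away.

```bash
python3 -m creep '-0.3 0 0 0 0 0 0;-1 0 0 0 0 0 0;-2.5 0 0 0 0 0 0;-4 -0.5 0 0 0 0 0;-5 -1 -1 0 0 0 0;-5 -1 -4 0 0 0 0;-5 -1 -8 0 0 0 0;-5 -1 -12 0 0 0 0;-5 -1 -14 0 0 0 0;-5 -1 -14 0 0 0 0;-5 -1 -14 0 0 0 0'
python3 - <<'E'
from h import *
c,a,(u,v,Y),(u2,v2,Rd)=wmeas("pics/w10.png")
print(value([596,98.3],Y,Rd),value([597,97.4],Y,Rd),r.sense()["ft_force"],r.sense()["time"])
E
```

```text
time: 11.25
tool_pos: [421.1, 108.6, 189.2]
tcp_rot: [179.9, -0.0, 62.9]
ft_force: [-0.1, -0.2, 0.2]
finger_gap: -0.1
(np.float64(1.0940952632221346), np.float64(2.659324827149746), np.float64(2.6534200903718803), 60, 108) (np.float64(1.0934639322993784), np.float64(2.6561160812096665), np.float64(2.649580013509045), 60, 108) [-0.7513735  -0.74029431 -0.51211451] 11.3
```

View pics/w10.png

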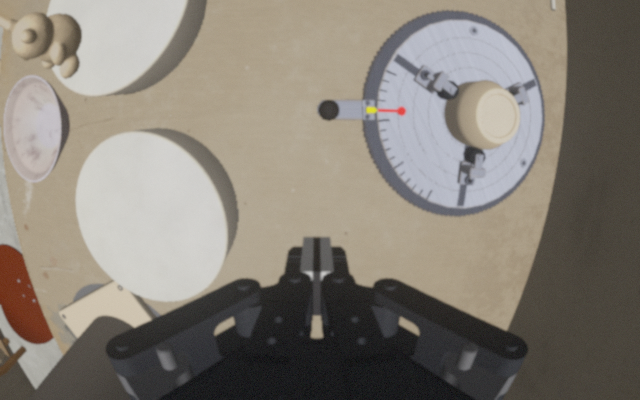

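The pointer (371,110) is in line with the red mark and all three rollers are at the pot. I'll cross-check the pot's centring from the fixed cameras.

```bash
python3 -m creep '-5 0 -2 0 0 0 0;-8 0 -4 0 0 0 0;-8 0 -4 0 0 0 0;-8 0 -4 0 0 0 0'
python3 - <<'E'
from h import *
a=imaging.snapshot("top");cv2.imwrite("pics/top2.png",a[:,:,::-1]);crop("t",a,235,120,105,115,5,"pics/top2z.png")
b=imaging.snapshot("side");crop("s",b,240,175,100,70,8,"pics/side2z.png")
for C,z in(([597,97.4],34),): print(proj("top",[*C,90]),proj("side",[596,98,90]))
for n,im in(("top",a),("side",b)):
    R,G,B=[im[...,i].astype(int) for i in range(3)]
    u0,v0=proj(n,[596.5,98,90]).astype(int)
    m=(R-B>25)&(R>100);w=np.zeros_like(m);w[v0-9:v0+10,u0-10:u0+11]=1;v,u=np.nonzero(m&w);print(n,u.mean(),v.mean(),ray(n,u.mean(),v.mean(),85))
E
```

```text
time: 11.7
tool_pos: [383.6, 37.0, 227.2]
tcp_rot: [-180.0, 0.0, 62.8]
ft_force: [0.5, 0.4, 0.3]
finger_gap: 0.2
[288.09794227 169.11547344] [285.05917756 197.91940991]
top 290.703125 173.09375 [587.4868739   90.86266686  85.        ]
side 284.22279792746116 198.86528497409327 [599.124191    97.91428952  85.        ]
```

View pics/top2z.png

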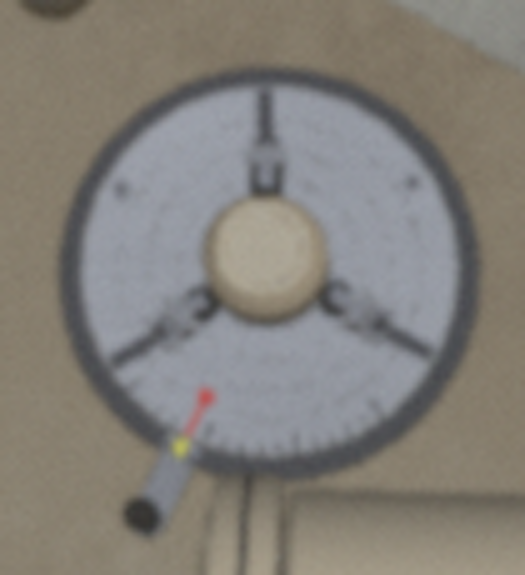

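View pics/side2z.png

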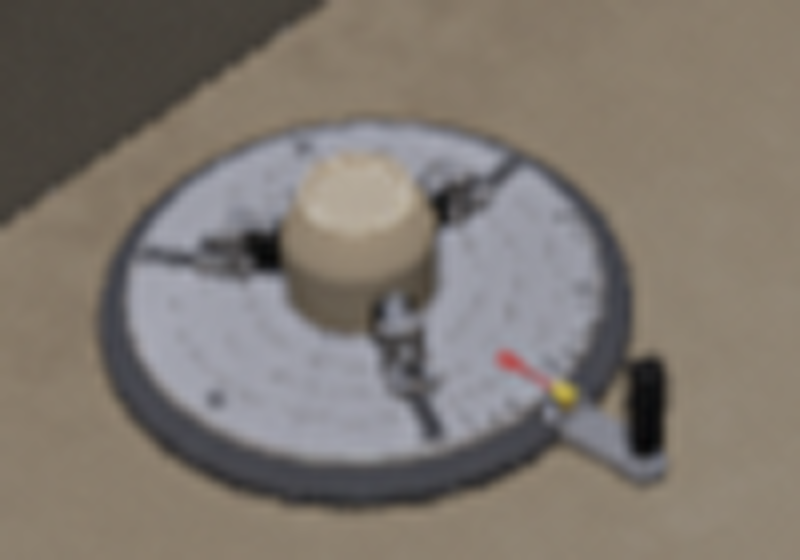

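View pics/top2.png

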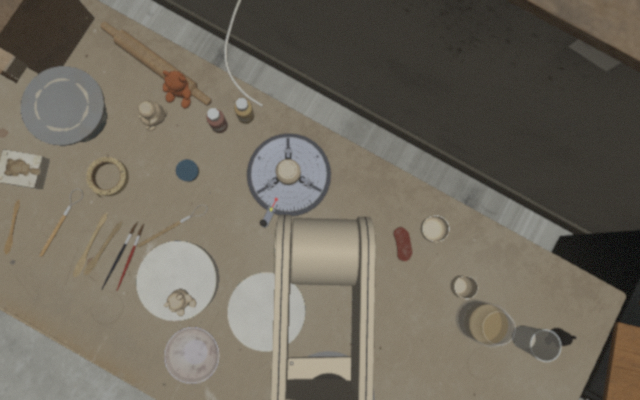

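All views agree: the pot sits at the centre (top view about (288,171), expected (288,169)), the rollers are on it, the pointer is on the red mark and the bystanders haven't moved.

```bash
python3 -c "
from bench import r
print(r.sense()['ft_force'],r.sense()['time']);print(r.hand_in())"
```

```text
[ 0.63597642 -0.7414975  -0.87921474] 11.8
the job is handed in; nothing more can be done
None
```

I pushed the lever handle clockwise with the shut fingertips, without gripping it, from about 0.10 to the red mark, then backed off, lifted clear and handed in at 11.8 s. Contact force was about 3–5 N at each check.

- **Pointer:** it stands on the red mark. The close wrist view read 1.10 and the view after backing away read 1.094, against a mark at 1.10. The top and side views also show the pointer on the mark.
- **Pot:** the three rollers are on it. By eye it sits within about 2 pixels (roughly 4–5 mm) of the chuck's centre in the top view, and the side view put it within 3 mm. An automatic top-view fit put it about 12 mm off. I disregarded that one as a poor colour mask, since the picture itself shows the pot central.
- **Surroundings:** the bowl, tool and rib look unmoved in the top view. At hand-in the wrist force was only sensor noise, with the tool about 230 mm above the table and well clear.
- **Calibration:** the two cameras placed the chuck's centre about 2.5 mm apart, so I relied on the wrist-camera reading of the pointer against the scale for the final setting.

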